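Seal a blister card in the pin-located pressing jig

ROBOT

A 6-joint arm with a two-finger parallel gripper is mounted at the origin on a cart in front of the work surface, level with it; the furniture and walls round the work are solid. World frame = base frame: x ahead of the robot, y to its left, z up, the work surface at z = 0. Lengths are in m, angles in rad, forces in N, time in s.
With the tool pointing down it reaches from about 0.35 to 0.975 m from the base axis. Payload 4.9 kg.
Tool frame: the origin (TCP) lies midway between the tips of the shut fingers; the grasp point (between the pads) lies manip.tcp_to_grasp behind it (manip.tcp_to_grasp is the distance from the TCP to the grasp point, in m); z points along the fingers, y is the line along which they close (so a half turn about z gives the same grasp; the last joint's range is limited). The gripper opens to 85 mm and grips with 20 to 120 N. Pads are 22 mm wide; open, the fingers measure 114 mm over their backs; the gripper's body (76 mm by 85 mm) begins 54 mm behind the grasp point. The pads swing forward as they close: fully open they stand 13 mm farther back than shut.
Start: joints at [1.031, 0.053, 1.613, -0, 1.476, -0.119], TCP at [0.255, 0.57, 0.231] pointing down, gripper open.
Joint ranges: [-3.01, 3.01], [-1.01, 2.22], [0.06, 2.58], [-1.02, 4.17], [0.09, 2.62], [-3.14, 3.14]. Speed limits (rad/s): [2.57, 2.57, 3.14, 3.14, 3.14, 3.14].

INTERFACE

Orientations are given as a unit quaternion [w, x, y, z].
In Python, from plant import manip, grab_frame, calibration, job_done gives the robot as it stands.
- The arm moves only by the tool send_rows, never from a script. Its argument "rows" is a list of rows, each an object of numbers: "x", "y", "z": the shift along the tool's x, y, z normalised to -1 to 1, where 1 is 15 cm; "wx", "wy", "wz": the turn, a rotation vector about the tool's x, y, z normalised to -1 to 1, where 1 is pi/4 rad; "hand": the opening, from -1 (shut) to 1 (fully open). In form: [{"x": .., "y": .., "z": .., "wx": .., "wy": .., "wz": .., "hand": ..}, ...]. A call has exactly 10 rows; each row shifts and turns the commanded pose from where the row before left it, along the tool's axes as they then stand; what a row does not reach is not made up. A row lasts 1/12 s, in which the tool goes at most 41.7 mm and 7.16 degrees, less where a joint would pass 70% of its speed; a pose out of reach is approached as far as the arm can. A call with a number of a shift or a turn outside -1 to 1 is refused whole. A call with a gripper value outside its range is refused whole. The fingers move at their own pace and stop on an object; the grip force is fixed at half the most. Time passes only in rows, so rows that do not move let the fingers close, or fill a call up. It gives the time, the measured TCP pose, the force, the opening and the grip force at its end, in the units of the state.
- manip.state(): the state, without advancing time (a new reading comes with each control period).
- grab_frame(name): name is "scene" or "top"; returns the picture (420x560x3 uint8, blue, green, red); there is no depth.
- calibration(name): a dict with "camera_matrix" (3x3 intrinsics, pixels), "k1" (the pictures are not rectified: a ray, as slopes to the right and down, at radius r is drawn at 1 + k1 r^2 times it, then the intrinsics apply), "R" (3x3) and "t" (3): a world point X has camera coordinates R X + t. Camera axes: x right, y down, z forward; pixel columns grow to the right and rows downward; lengths in m; the calibration is good to about 2 mm. A picture is of the moment at which its call begins. calibration takes no time and is no camera call.
- job_done(): hands the job in; it is judged then, once.
The state is a dict: "time": time; "joint_pos": joint angles; "joint_vel": joint speeds; "joint_efforts": joint torques, N m; "tool_pos": TCP position; "tool_rot": TCP orientation; "contact_force": force on the tool from outside, world axes, zero at the start; "ft_torque": the same for the moment, N m; "gripper_width": opening from 0.0 (shut) to 1.0 (fully open); "grasp_force": force on a finger pad.
Only numpy, scipy, OpenCV 4.12 (cv2) and the standard library are available. Lean on these libraries where they do the work, as an engineer would, in place of code of your own. Each camera call takes 0.05 s, during which the arm holds its last target. There are 200 camera calls.

TASK

Take the blister card by its spine and lay it flat, blisters up, in the compartment of the sealing jig's tray with its hang tab in the gap between the locators, and let go of it. Then take the pressing cover by its handle and slide it over the jig's two locating pins, which it hides, until it drops on and lies level on the card. Press it fully down against the tray's springs and finish like that, still gripping the handle and holding it down; leave the other things on the worktop alone.

Things in the scene. Friction and masses are not known exactly. Their poses are not given: they have to be found in the camera images.
- jig: Grey sealing jig fixed to the worktop, 180 mm along its x, 116 mm along y, rim top 18 mm up. Origin: centre of its underside, at worktop height; z up. A sprung tray lies in its middle, a steel locating pin stands at each end. Its yaw is within 0.35 rad of the world's.
- pin_near (a point): Tip of the jig's near locating pin, at x = -70, y = 0, z = 39 mm in the jig's frame. Pin: fixed, upright, 10 mm in diameter, its top 4 mm tapering to 4 mm diameter; it stands 21 mm out of the rim.
- pin_far (a point): Tip of the jig's far locating pin, at x = +70, y = 0, z = 39 mm in the jig's frame; same shape as the near one.
- tray_floor (a point): Centre of the card compartment's floor, 24 mm above the jig's origin while the tray is up; axes like the jig's. Locators 5 mm high bound 85 mm (x) by 61 mm (y): a bar at the -x end, two posts at +x with a 26 mm gap for the card's tab, and on each y side two 16 mm long, 6 mm wide posts at x = -33 and +33 mm with a 50 mm gap. Beyond them only the pins stand higher than the floor.
- tray (a joint): How far the tray is pushed down, in m: 0 = up, 0.005 = fully down on its stop. Springs hold it up with 4 N at 0, rising to 14 N at 0.005; the weight of card and cover alone does not push it down.
- blister_card: Stiff grey blister card, 80 mm along x, 56 along y, 6 thick, about 50 g, lying flat. Origin: centre of its underside; z up. On top: a grip spine along x, 60 mm long, 9 wide, reaching 20 mm above the underside, and eight white blisters beside it, tops 9.5 mm above the underside. It starts left or right of the jig, the cover opposite, yaw within 0.5 rad of the world's (tab away from the robot).
- card_tab (a point): The card's hang tab, 20 mm wide, sticking out 10 mm at the +x end. This point is on the card's x axis 46 mm from its origin, 3 mm above its underside.
- cover: Loose aluminium pressing cover, 168 mm along x, 84 mm along y, plate top 20 mm above its underside, about 0.2 kg, right way up on the worktop, yaw within 0.5 rad of the world's. Origin: centre of its underside; z up. Origin height above the jig's: 39 mm resting on the pin tips, 30 mm dropped on and resting on the laid card, 25 mm pressed fully down.
- hole_near (a point): Mouth of the blind round hole, 13 mm in diameter, 16 mm deep, in the cover's underside at x = -70 mm, y = 0; not seen from above. It goes over the jig's near pin.
- hole_far (a point): Mouth of the blind slot, 17 mm along x by 13 mm along y, 16 mm deep, in the cover's underside at x = +70 mm, y = 0; not seen from above. It goes over the jig's far pin.
- cover_handle (a point): Grip point on the cover's black bar handle, on the cover's z axis 41 mm above its underside. The handle is 70 mm along the cover's x, 14 mm wide along y, and stands from 20 to 50 mm above the underside.
- med_box_6: Bystander: white medicine carton, 50x105x30 mm, behind the jig; origin at the centre of its underside.
- med_box_3: Bystander: orange-ended medicine carton, 62x118x26 mm, behind the jig; origin at the centre of its underside.
- tablet_bottle_41: Bystander: white tablet bottle, 30 mm across, 65 mm tall, behind on the left; origin at the centre of its underside.
- tablet_bottle_44: Bystander: white tablet bottle, 28 mm across, 61 mm tall, behind on the right; origin at the centre of its underside.
- ink_pad: Bystander: dark flat ink pad, 71x93x12 mm, in front of the jig; origin at the centre of its underside.
- vial_2: Bystander: small glass vial, 21 mm across, 44 mm tall, in front on the right; origin at the centre of its underside.
- med_box_5: Bystander: green medicine carton, 35x90x52 mm, far left; origin at the centre of its underside.
- tablet_bottle_43: Bystander: white tablet bottle, 37 mm across, 82 mm tall, far right; origin at the centre of its underside.
Not all that is in view belongs to the job. Leave any blue or green look-alike of the blister_card alone.

How it is judged:
On the way, in this order (a step that is already met when the one before it is completed fails the run):
1. the card lies flat in the tray's compartment, tab in the gap, let go (horizontal distance between blister_card and tray_floor below 0.0055 m and z of blister_card in the frame of tray_floor between -0.0025 and 0.0018 m and x of card_tab in the frame of jig above 0.03 m and angle between the z axis of blister_card and the z axis of jig, either way round below 0.045 rad and contact force between the fingers and blister_card below 0.3 N), for 0.2 s.
2. the cover has dropped over both pins onto the card (horizontal distance between blister_card and tray_floor below 0.0055 m and z of blister_card in the frame of tray_floor between -0.0025 and 0.0018 m and x of card_tab in the frame of jig above 0.03 m and angle between the z axis of blister_card and the z axis of jig, either way round below 0.045 rad and horizontal distance between cover and jig below 0.004 m and angle between the x axis of cover and the x axis of jig, either way round below 0.06 rad and angle between the z axis of cover and the z axis of jig, either way round below 0.06 rad and z of cover in the frame of jig between 0.02 and 0.033 m and angle between cover's own z axis and vertical below 0.1 rad), for 0.2 s.
At the end, for the whole second after the job is handed in: Card in the compartment (within 5.5 mm, flat, tab in its gap); cover over both pins (within 4 mm and 0.06 rad, underside under 27.5 mm above the jig's origin); tray pressed down over 3.5 of its 5 mm, cover bearing on the card with over 5 N, fingers still on the cover (horizontal distance between blister_card and tray_floor below 0.0055 m and z of blister_card in the frame of tray_floor between -0.0025 and 0.0018 m and x of card_tab in the frame of jig above 0.03 m and angle between the z axis of blister_card and the z axis of jig, either way round below 0.045 rad and horizontal distance between cover and jig below 0.004 m and angle between the x axis of cover and the x axis of jig, either way round below 0.06 rad and angle between the z axis of cover and the z axis of jig, either way round below 0.06 rad and z of cover in the frame of jig between 0.02 and 0.0275 m and angle between cover's own z axis and vertical below 0.1 rad and value of joint tray above 0.0035 m and contact force between the fingers and cover above 2 N and contact force between cover and blister_card above 5 N); the arm keeps its last pose, push and grip.
It fails at once if a bystander is moved more than 25 mm (distance of any of med_box_6, med_box_3, tablet_bottle_41, tablet_bottle_44, ink_pad, vial_2, med_box_5, tablet_bottle_43 from where it was at the start of the episode above 0.025 m).
It also fails if it takes over 56 s, if anything falls off the work surface, if the arm or the gripper's body presses on something with over 40 N, if the wrist force passes 120 N, or if a joint passes its speed limit or range.

## Working session

There is one attempt and no reset: what is moved stays moved. The work goes in short steps, Python scripts to look and compute and a tool call to move; the robot and the scene stay as the last step left them, time stands still between calls to the robot, and variables do not carry over. Pictures are saved under pics/ and viewed, at most 10 in all, crops included, and the job is handed in when it is done.

Besides the shell and the picture viewer there is one more tool, called after "Request:" in YAML: its name, and indented under it one key for each argument. send_rows: Moves the arm, as the interface text tells. Scaled input: -1 to 1 covers 15 cm each way for a shift and pi/4 rad each way for a turn. Its arguments: {"type":"object","properties":{"rows":{"type":"array","items":{"type":"object","properties":{"x":{"type":"number","minimum":-1,"maximum":1},"y":{"type":"number","minimum":-1,"maximum":1},"z":{"type":"number","minimum":-1,"maximum":1},"wx":{"type":"number","minimum":-1,"maximum":1},"wy":{"type":"number","minimum":-1,"maximum":1},"wz":{"type":"number","minimum":-1,"maximum":1},"hand":{"type":"number"}}}}},"required":["rows"]}

```bash
mkdir -p pics; ls; python3 - <<'E'
from plant import manip, grab_frame, calibration
import cv2,numpy as np
for n in("scene","top"):
    f=grab_frame(n);cv2.imwrite(f"pics/{n}0.png",f)
    c=calibration(n);print(n,{k:np.round(v,4).tolist() for k,v in c.items()})
print(manip.tcp_to_grasp,manip.state())
E
```

```text
pics
scene {'camera_matrix': [[451.3543, 0.0, 285.6573], [0.0, 451.3543, 205.3587], [0.0, 0.0, 1.0]], 'k1': -0.0581, 'R': [[-0.8306, -0.5568, -0.0015], [-0.2485, 0.3731, -0.8939], [0.4983, -0.7421, -0.4483]], 't': [0.449, 0.205, 0.9711]}
top {'camera_matrix': [[382.0295, 0.0, 280.9851], [0.0, 382.0295, 206.202], [0.0, 0.0, 1.0]], 'k1': -0.0947, 'R': [[0.0257, -0.9997, 0.0039], [-0.9838, -0.026, -0.1774], [0.1775, 0.0007, -0.9841]], 't': [-0.0653, 0.5498, 1.1675]}
0.0187 {'time': 0.1, 'joint_pos': array([ 1.03103132e+00,  5.33209673e-02,  1.61414953e+00, -1.39589190e-05,
        1.47604465e+00, -1.18967991e-01]), 'joint_vel': array([-0.00235759, -0.00032717, -0.00129666,  0.001708  , -0.00056432,
       -0.00135086]), 'joint_efforts': array([ 1.25382971e-04, -3.94903207e+01, -3.71363997e+01, -1.59990900e-04,
        3.86057451e-03, -1.04598570e-05]), 'tool_pos': array([0.25499318, 0.56998864, 0.23017158]), 'tool_rot': array([-3.04334900e-04,  2.08848888e-01,  9.77947451e-01, -9.11823860e-04]), 'contact_force': array([-0.08778008,  0.26995045, -0.25452558]), 'ft_torque': array([0.01094674, 0.01118121, 0.07215502]), 'grasp_force': 0.0, 'gripper_width': 1.0033854982581174}
```

View pics/top0.png

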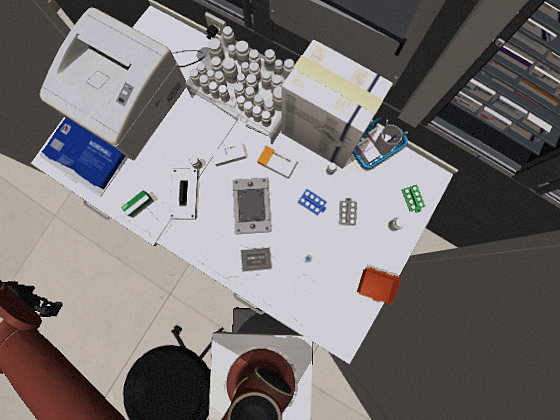

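View pics/scene0.png

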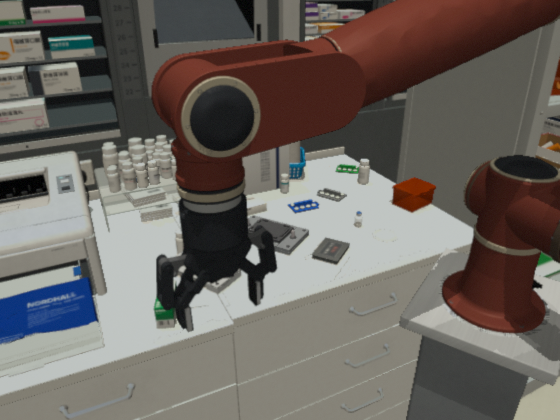

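Top view: jig at (252,205), white cover with black handle at (184,193) on the left. The candidates for the card are blue (312,201), grey (348,211) and green (413,198). The grey one fits ("stiff grey"; blue and green are look-alikes). I'll confirm it in an enlarged crop.

```bash
python3 - <<'E'
import cv2,numpy as np
f=cv2.imread("pics/top0.png")
a=cv2.resize(f[155:255,160:290],None,fx=6,fy=6,interpolation=cv2.INTER_CUBIC)[:,:780]
cv2.imwrite("pics/c1.png",a)
b=cv2.resize(f[180:240,295:375],None,fx=9,fy=9,interpolation=cv2.INTER_CUBIC)
cv2.imwrite("pics/c2.png",b)
E
```

```text
(no output)
```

View pics/c1.png

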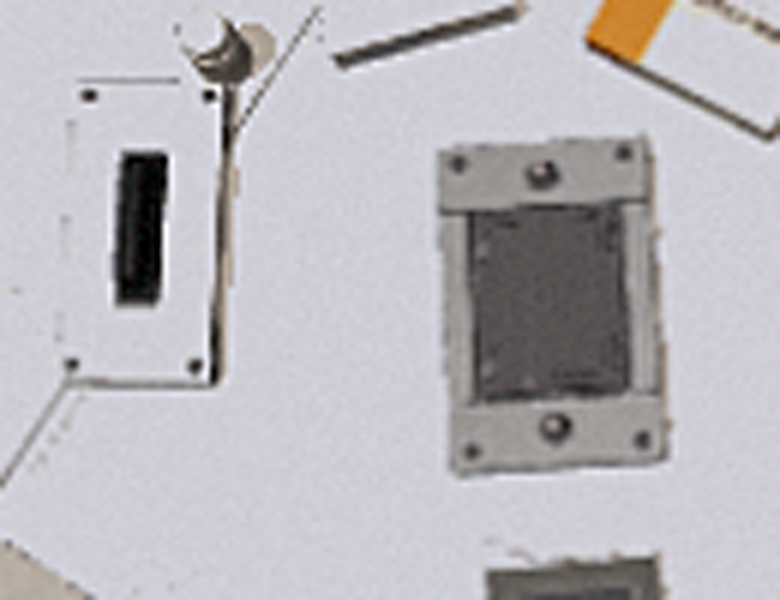

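View pics/c2.png

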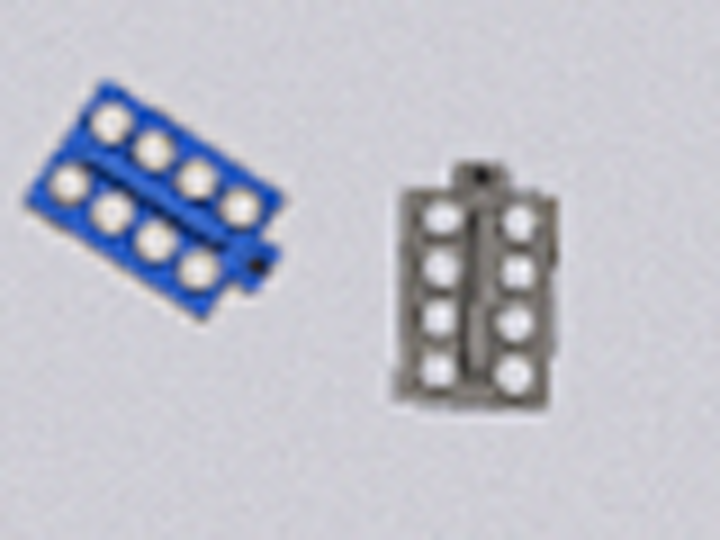

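The grey card (about (348,211), tab at the far end) is confirmed. The jig shows 4 screws and 2 pins, the cover 4 screws and its handle. I'll measure from these.

```bash
cat >h.py <<'E'
import cv2,numpy as np
from plant import manip, grab_frame, calibration
def avg(n,k=4): return np.mean([grab_frame(n).astype(float) for _ in range(k)],0)
def ray(n,uv):
    c=calibration(n);K,R,t=[np.array(c[k]) for k in("camera_matrix","R","t")]
    d=cv2.undistortPoints(np.array(uv,float).reshape(-1,1,2),K,np.array([c["k1"],0,0,0.]))[:,0]
    return -R.T@t,np.c_[d,np.ones(len(d))]@R
def plane(n,uv,z):
    o,d=ray(n,uv);return o+d*((z-o[2])/d[:,2])[:,None]
def proj(n,X):
    c=calibration(n);K,R,t=[np.array(c[k]) for k in("camera_matrix","R","t")]
    return cv2.projectPoints(np.array(X,float).reshape(-1,1,3),cv2.Rodrigues(R)[0],t,K,np.array([c["k1"],0,0,0.]))[0][:,0]
def blob(g,uv,r=3,dark=True):
    u,v=uv
    for _ in range(3):
        iu,iv=int(round(u)),int(round(v));w=g[iv-r:iv+r+1,iu-r:iu+r+1]
        w=(np.median(w)-w) if dark else (w-np.median(w)); w=np.clip(w-0.25*w.max(),0,None)
        yy,xx=np.mgrid[iv-r:iv+r+1,iu-r:iu+r+1];u,v=(w*xx).sum()/w.sum(),(w*yy).sum()/w.sum()
    return u,v
def pose(P,M):
    """planar rigid fit model M(2D)->world P"""
    P=np.array(P)[:,:2];M=np.array(M,float);p=P-P.mean(0);m=M-M.mean(0)
    a=np.arctan2((m[:,0]*p[:,1]-m[:,1]*p[:,0]).sum(),(m*p).sum())
    R=np.array([[np.cos(a),-np.sin(a)],[np.sin(a),np.cos(a)]])
    t=P.mean(0)-R@M.mean(0);return t,a,1e3*np.abs(P-(M@R.T+t)).max()
E
python3 - <<'E'
from h import *
im=avg("top");cv2.imwrite("pics/avg.png",im);g=im.mean(2)
crop=lambda L:[(160+x/6-.4,155+y/6-.4) for x,y in L]
js=[blob(g,p,2) for p in crop([(459,163),(625,152),(472,452),(642,440)])]
P=plane("top",js,.018);print("jig screws",P.round(4).tolist(),P.mean(0).round(4))
d=P[:2].mean(0)-P[2:].mean(0);print("yaw",np.arctan2(d[1],d[0]),np.linalg.norm(d),np.linalg.norm(P[0]-P[1]))
pn=[blob(g,p,3) for p in crop([(555,428),(541,172)])];Q=plane("top",pn,.032);d=Q[1]-Q[0];print("pins",Q.round(4).tolist(),Q.mean(0),np.arctan2(d[1],d[0]),np.linalg.norm(d))
cs=[blob(g,p,2) for p in crop([(89,95),(208,95),(71,364),(195,366)])]
P=plane("top",cs,.020);d=P[:2].mean(0)-P[2:].mean(0);print("cover",P.round(4).tolist(),P.mean(0).round(4),np.arctan2(d[1],d[0]),np.linalg.norm(d),np.linalg.norm(P[0]-P[1]))
m=(im.max(2)<45).astype(np.uint8);m[:, :170]=0;m[:,205:]=0;m[:170]=0;m[215:]=0
n,l,s,c=cv2.connectedComponentsWithStats(m);print(s,c)
bl=[(295+x/9-.4,180+y/9-.4) for x,y in [(442,217),(440,268),(438,319),(438,370),(520,221),(518,271),(515,322),(514,373)]]
b=[blob(g,p,2,False) for p in bl];P=plane("top",b,.0095);d=P[[0,1,4,5]].mean(0)-P[[2,3,6,7]].mean(0)
print("card",P.round(4).tolist(),P.mean(0).round(4),np.arctan2(d[1],d[0]))
# outline of card at z=.006
hsv=cv2.cvtColor(im.astype(np.uint8),cv2.COLOR_BGR2HSV)
m=(g<165).astype(np.uint8);m[:,:335]=0;m[:,362:]=0;m[:192]=0;m[230:]=0
m=cv2.morphologyEx(m,cv2.MORPH_CLOSE,np.ones((5,5)));k=max(cv2.findContours(m,0,2)[0],key=cv2.contourArea);r=cv2.minAreaRect(k);print(r)
print("rect",plane("top",cv2.boxPoints(r),.006).round(4).tolist(),plane("top",[r[0]],.006))
E
```

```text
jig screws [[0.635, 0.1003, 0.018], [0.6435, 0.0092, 0.018], [0.4757, 0.0853, 0.018], [0.4845, -0.0062, 0.018]] [0.5597 0.0472 0.018 ]
yaw 0.09501234843598026 0.15990575296495904 0.09145617238074177
pins [[0.4877, 0.0376, 0.032], [0.6254, 0.0512, 0.032]] [0.55657577 0.04441601 0.032     ] 0.09821229441537359 0.13834604339762083
cover [[0.6685, 0.3082, 0.02], [0.669, 0.2366, 0.02], [0.5168, 0.3062, 0.02], [0.5178, 0.2381, 0.02]] [0.5931 0.2723 0.02  ] 0.0016328049643130357 0.15145535961768042 0.07162918124042944
[[     0      0    560    420 235037]
 [   194    170      1      1      1]
 [   197    176      1      4      4]
 [   180    181      8     24    156]
 [   195    211      1      2      2]] [[279.56636615 209.51227254]
 [194.         170.        ]
 [197.         177.5       ]
 [183.25641026 192.05769231]
 [195.         211.5       ]]
card [[0.5721, -0.2583, 0.0095], [0.5537, -0.2574, 0.0095], [0.535, -0.2566, 0.0095], [0.5157, -0.2562, 0.0095], [0.5713, -0.2863, 0.0095], [0.5526, -0.2858, 0.0095], [0.5335, -0.2853, 0.0095], [0.515, -0.2846, 0.0095]] [ 0.5436 -0.2713  0.0095] -0.03404908405823975
((347.5, 211.5), (27.0, 17.0), 90.0)
rect [[0.5919, -0.2428, 0.006], [0.5934, -0.2997, 0.006], [0.5028, -0.2989, 0.006], [0.5015, -0.2428, 0.006]] [[ 0.54711121 -0.27100023  0.006     ]][ WARN:0@8.713] global loadsave.cpp:1063 imwrite_ Unsupported depth image for selected encoder is fallbacked to CV_8U.
```

```bash
cat >>h.py <<'E'
def tool():
    s=manip.state();w,x,y,z=s["tool_rot"];from scipy.spatial.transform import Rotation as Ro
    return s,Ro.from_quat([x,y,z,w]).as_matrix()
def go(xyz,yaw):
    """print turn (units of pi/4 about tool z) then shift (units of .15 m) in tool axes after that turn"""
    s,R=tool();cur=np.arctan2(R[1,0],R[0,0]);d=(yaw-cur+np.pi/2)%np.pi-np.pi/2
    p=cur+d;X=np.array([np.cos(p),np.sin(p),0]);Y=np.array([np.sin(p),-np.cos(p),0]);e=np.array(xyz)-s["tool_pos"]
    sh=np.array([e@X,e@Y,-e[2]])/.15
    print("t",round(s["time"],2),"pos",s["tool_pos"].round(4),"tilt",R[:2,2].round(4),"yawcur",round(cur,3),"wz",round(-d/(np.pi/4),4),"shift",sh.round(4),"rows",round(np.linalg.norm(e)/.0417,1),"F",s["contact_force"].round(1),"w",round(s["gripper_width"],3),"gf",round(s["grasp_force"],1))
E
python3 -c "
from h import *
go([.5436,-.2713,.1],-.034)"
```

```text
t 0.3 pos [0.2552 0.5703 0.2309] tilt [-0.0004 -0.0006] yawcur 2.721 wz -0.4925 shift [-2.1124 -5.542   0.8724] rows 21.6 F [-0.7 -0.5  0.4] w 0.999 gf 0.0
```

Request:
send_rows:
  rows:
    - {"wz":-0.123,"hand":0}
    - {"wz":-0.123,"hand":0}
    - {"wz":-0.123,"hand":0}
    - {"wz":-0.123,"hand":0}
    - {"x":-0.088,"y":-0.23,"z":0,"hand":0}
    - {"x":-0.088,"y":-0.23,"z":0,"hand":0}
    - {"x":-0.088,"y":-0.23,"z":0,"hand":0}
    - {"x":-0.088,"y":-0.23,"z":0,"hand":0}
    - {"x":-0.088,"y":-0.23,"z":0,"hand":0}
    - {"x":-0.088,"y":-0.23,"z":0,"hand":0}

```text
invalid input at $.rows[0]: expected keys x, y, z, wx, wy, wz, hand
```

Request:
send_rows:
  rows:
    - {"x":-0.088,"y":-0.23,"z":0.03,"hand":0}
    - {"x":-0.088,"y":-0.23,"z":0.03,"hand":0}
    - {"x":-0.088,"y":-0.23,"z":0.03,"hand":0}
    - {"x":-0.088,"y":-0.23,"z":0.03,"hand":0}
    - {"x":-0.088,"y":-0.23,"z":0.03,"hand":0}
    - {"x":-0.088,"y":-0.23,"z":0.03,"hand":0}
    - {"x":-0.088,"y":-0.23,"z":0.03,"hand":0}
    - {"x":-0.088,"y":-0.23,"z":0.03,"hand":0}
    - {"x":-0.088,"y":-0.23,"z":0.03,"hand":0}
    - {"x":-0.088,"y":-0.23,"z":0.03,"hand":0}

```text
invalid input at $.rows[0]: expected keys x, y, z, wx, wy, wz, hand
```

Request:
send_rows:
  rows:
    - {"x":-0.088,"y":-0.23,"z":0.05,"hand":0}
    - {"x":-0.088,"y":-0.23,"z":0.05,"hand":0}
    - {"x":-0.088,"y":-0.23,"z":0.05,"hand":0}
    - {"x":-0.088,"y":-0.23,"z":0.05,"hand":0}
    - {"x":-0.088,"y":-0.23,"z":0.05,"hand":0}
    - {"x":-0.088,"y":-0.23,"z":0.05,"hand":0}
    - {"x":-0.088,"y":-0.23,"z":0.05,"hand":0}
    - {"x":-0.088,"y":-0.23,"z":0.05,"hand":0}
    - {"hand":0}
    - {"hand":0}

```text
invalid input at $.rows[0]: expected keys x, y, z, wx, wy, wz, hand
```

```bash
python3 - <<'E'
from h import *
go([.5436,-.2713,.011],-.034)
im=avg("scene",3);cv2.imwrite("pics/s1.png",im.astype(np.uint8))
E
```

```text
t 0.3 pos [0.2552 0.5703 0.2309] tilt [-0.0004 -0.0006] yawcur 2.721 wz -0.4925 shift [-2.1124 -5.542   1.4658] rows 22.0 F [-0.7 -0.5  0.4] w 0.999 gf 0.0
```

View pics/s1.png

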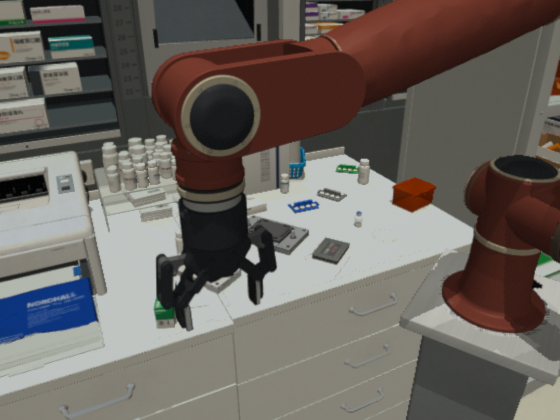

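The move calls were refused because every row needs all seven keys, so the picture is unchanged: the arm is still at (215,200). I'm sending them again in full.

Request:
send_rows:
  rows:
    - {"x":0,"y":0,"z":0,"wx":0,"wy":0,"wz":-0.123,"hand":0}
    - {"x":0,"y":0,"z":0,"wx":0,"wy":0,"wz":-0.123,"hand":0}
    - {"x":0,"y":0,"z":0,"wx":0,"wy":0,"wz":-0.123,"hand":0}
    - {"x":0,"y":0,"z":0,"wx":0,"wy":0,"wz":-0.123,"hand":0}
    - {"x":-0.088,"y":-0.23,"z":0,"wx":0,"wy":0,"wz":0,"hand":0}
    - {"x":-0.088,"y":-0.23,"z":0,"wx":0,"wy":0,"wz":0,"hand":0}
    - {"x":-0.088,"y":-0.23,"z":0,"wx":0,"wy":0,"wz":0,"hand":0}
    - {"x":-0.088,"y":-0.23,"z":0,"wx":0,"wy":0,"wz":0,"hand":0}
    - {"x":-0.088,"y":-0.23,"z":0,"wx":0,"wy":0,"wz":0,"hand":0}
    - {"x":-0.088,"y":-0.23,"z":0,"wx":0,"wy":0,"wz":0,"hand":0}

```text
time: 1.28
tool_pos: [0.3275, 0.3593, 0.2314]
tool_rot: [0.0, 0.017, 1.0, 0.0]
contact_force: [1.3, -0.6, -0.9]
gripper_width: 0.496
grasp_force: 0.0
```

Request:
send_rows:
  rows:
    - {"x":-0.088,"y":-0.23,"z":0.03,"wx":0,"wy":0,"wz":0,"hand":0}
    - {"x":-0.088,"y":-0.23,"z":0.03,"wx":0,"wy":0,"wz":0,"hand":0}
    - {"x":-0.088,"y":-0.23,"z":0.03,"wx":0,"wy":0,"wz":0,"hand":0}
    - {"x":-0.088,"y":-0.23,"z":0.03,"wx":0,"wy":0,"wz":0,"hand":0}
    - {"x":-0.088,"y":-0.23,"z":0.03,"wx":0,"wy":0,"wz":0,"hand":0}
    - {"x":-0.088,"y":-0.23,"z":0.03,"wx":0,"wy":0,"wz":0,"hand":0}
    - {"x":-0.088,"y":-0.23,"z":0.03,"wx":0,"wy":0,"wz":0,"hand":0}
    - {"x":-0.088,"y":-0.23,"z":0.03,"wx":0,"wy":0,"wz":0,"hand":0}
    - {"x":-0.088,"y":-0.23,"z":0.03,"wx":0,"wy":0,"wz":0,"hand":0}
    - {"x":-0.088,"y":-0.23,"z":0.03,"wx":0,"wy":0,"wz":0,"hand":0}

```text
time: 2.12
tool_pos: [0.4477, 0.0096, 0.1865]
tool_rot: [0.001, 0.017, 1.0, -0.0]
contact_force: [0.3, 0.3, 0.8]
gripper_width: 0.5
grasp_force: 0.0
```

Request:
send_rows:
  rows:
    - {"x":-0.088,"y":-0.23,"z":0.05,"wx":0,"wy":0,"wz":0,"hand":0}
    - {"x":-0.088,"y":-0.23,"z":0.05,"wx":0,"wy":0,"wz":0,"hand":0}
    - {"x":-0.088,"y":-0.23,"z":0.05,"wx":0,"wy":0,"wz":0,"hand":0}
    - {"x":-0.088,"y":-0.23,"z":0.05,"wx":0,"wy":0,"wz":0,"hand":0}
    - {"x":-0.088,"y":-0.23,"z":0.05,"wx":0,"wy":0,"wz":0,"hand":0}
    - {"x":-0.088,"y":-0.23,"z":0.05,"wx":0,"wy":0,"wz":0,"hand":0}
    - {"x":-0.088,"y":-0.23,"z":0.05,"wx":0,"wy":0,"wz":0,"hand":0}
    - {"x":-0.088,"y":-0.23,"z":0.05,"wx":0,"wy":0,"wz":0,"hand":0}
    - {"x":0,"y":0,"z":0,"wx":0,"wy":0,"wz":0,"hand":0}
    - {"x":0,"y":0,"z":0,"wx":0,"wy":0,"wz":0,"hand":0}

```text
time: 2.95
tool_pos: [0.5432, -0.2694, 0.1252]
tool_rot: [-0.001, 0.018, 1.0, 0.001]
contact_force: [-0.2, 1.1, 0.8]
gripper_width: 0.498
grasp_force: 0.0
```

```bash
python3 - <<'E'
from h import *
go([.5436,-.2713,.011],-.034)
im=avg("scene",3).astype(np.uint8);cv2.imwrite("pics/s2.png",im)
cv2.imwrite("pics/s2c.png",cv2.resize(im[160:300,150:410],None,fx=3,fy=3,interpolation=cv2.INTER_CUBIC))
E
```

```text
t 2.95 pos [ 0.5432 -0.2694  0.1252] tilt [-0.0016  0.0012] yawcur 3.105 wz -0.0037 shift [-0.003  -0.0123  0.7612] rows 2.7 F [-0.2  1.1  0.8] w 0.498 gf 0.0
```

View pics/s2c.png

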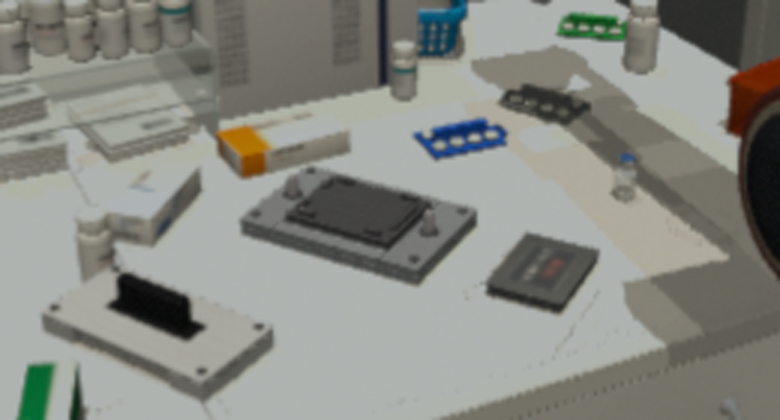

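The gripper has moved out of the crop and everything is clear. Jig screws are at crop (253,213), (310,171), (413,258), (467,212), and cover screws at (55,308), (203,372), (262,327). I'll cross-check these against the top view.

```bash
python3 - <<'E'
from h import *
g=cv2.imread("pics/s2.png").astype(float).mean(2)
cr=lambda L:[(150+x/3-.33,160+y/3-.33) for x,y in L]
def cen(L,z,r=2):
    uv=[blob(g,p,r) for p in cr(L)];P=plane("scene",uv,z);print(np.round(P,4).tolist(),P.mean(0).round(4));return P
print("jig");cen([(310,171),(467,212),(253,213),(413,258)],.018)
print("tips",plane("scene",cr([(430,209),(293,173)]),.039).round(4).tolist())
print("cover");P=cen([(55,308),(203,372),(262,327)],.02);print((P[0]+P[2])/2)
# top rim outline: vertical/horizontal subpixel edges of jig vs table
h=cv2.imread("pics/avg.png").astype(float).mean(2)
def edge(u0,u1,v):
    r=h[v,u0:u1+1];d=np.abs(np.diff(r));d[d<6]=0;return u0+.5+(d*np.arange(len(d))).sum()/d.sum()
L=[];Rr=[]
for v in range(183,228,4):
    L.append((edge(229,239,v),v));Rr.append((edge(264,275,v),v))
l=plane("top",L,.018);r=plane("top",Rr,.018);print("L",l[:,:2].round(4).tolist());print("R",r[:,:2].round(4).tolist())
a=.0965;n=np.array([-np.sin(a),np.cos(a)])
print("mid normal coord",(np.median(l[:,:2]@n)+np.median(r[:,:2]@n))/2,"width",np.median(l[:,:2]@n)-np.median(r[:,:2]@n),"screws mid",np.array([.5597,.0472])@n)
print("handle .035/.05",plane("top",[(183.26,192.06)],.035).round(4),plane("top",[(183.26,192.06)],.05).round(4))
print("card tcp px scene",proj("scene",[[.5432,-.2694,.1252]]))
E
```

```text
jig
[[0.6455, 0.0087, 0.018], [0.4715, 0.0052, 0.018], [0.6364, 0.1006, 0.018], [0.4771, 0.0858, 0.018]] [0.5576 0.0501 0.018 ]
tips [[0.4919, 0.0383, 0.039], [0.6313, 0.052, 0.039]]
cover
[[0.6716, 0.3081, 0.02], [0.5178, 0.306, 0.02], [0.5173, 0.2382, 0.02]] [0.5689 0.2841 0.02  ]
[0.59442051 0.27316817 0.02      ]
L [[0.6309, 0.1035], [0.6171, 0.1118], [0.6039, 0.0984], [0.5904, 0.0984], [0.577, 0.0979], [0.5636, 0.0991], [0.5504, 0.0958], [0.5371, 0.0959], [0.524, 0.0932], [0.5108, 0.0932], [0.4976, 0.0979], [0.4845, 0.0989]]
R [[0.6337, -0.0061], [0.6201, -0.0064], [0.6066, -0.0058], [0.5932, -0.0061], [0.5798, -0.0073], [0.5664, -0.0077], [0.5531, -0.0057], [0.5399, -0.0072], [0.5267, -0.0084], [0.5136, -0.0101], [0.5007, -0.0195], [0.4874, -0.0113]]
mid normal coord -0.00987241346125707 width 0.10558969360843737 screws mid -0.006946860229901821
handle .035/.05 [[0.5923 0.269  0.035 ]] [[0.5891 0.2651 0.05  ]]
card tcp px scene [[333.67502098 159.02548759]]
```

Request:
send_rows:
  rows:
    - {"x":0,"y":-0.012,"z":0.2,"wx":0,"wy":0,"wz":0,"hand":0}
    - {"x":0,"y":0,"z":0.2,"wx":0,"wy":0,"wz":0,"hand":0}
    - {"x":0,"y":0,"z":0.14,"wx":0,"wy":0,"wz":0,"hand":0}
    - {"x":0,"y":0,"z":0.1,"wx":0,"wy":0,"wz":0,"hand":0}
    - {"x":0,"y":0,"z":0.07,"wx":0,"wy":0,"wz":0,"hand":0}
    - {"x":0,"y":0,"z":0.03,"wx":0,"wy":0,"wz":0,"hand":0}
    - {"x":0,"y":0,"z":0,"wx":0,"wy":0,"wz":0,"hand":0}
    - {"x":0,"y":0,"z":0,"wx":0,"wy":0,"wz":0,"hand":0}
    - {"x":0,"y":0,"z":0,"wx":0,"wy":0,"wz":0,"hand":0}
    - {"x":0,"y":0,"z":0,"wx":0,"wy":0,"wz":0,"hand":0}

```text
time: 3.93
tool_pos: [0.5444, -0.2703, 0.017]
tool_rot: [0.001, 0.017, 1.0, -0.001]
contact_force: [-0.0, 0.3, 1.1]
gripper_width: 0.499
grasp_force: 0.0
```

```bash
python3 -c "
from h import *
go([.5436,-.2713,.011],-.034)"
```

```text
t 3.93 pos [ 0.5444 -0.2703  0.017 ] tilt [ 0.0023 -0.0016] yawcur 3.107 wz -0.0004 shift [ 0.005  -0.0067  0.0397] rows 0.1 F [-0.   0.3  1.1] w 0.499 gf 0.0
```

Request:
send_rows:
  rows:
    - {"x":0,"y":-0.004,"z":0.035,"wx":0,"wy":0,"wz":0,"hand":0}
    - {"x":0,"y":0,"z":0,"wx":0,"wy":0,"wz":0,"hand":0}
    - {"x":0,"y":0,"z":0,"wx":0,"wy":0,"wz":0,"hand":-1}
    - {"x":0,"y":0,"z":0,"wx":0,"wy":0,"wz":0,"hand":-1}
    - {"x":0,"y":0,"z":0,"wx":0,"wy":0,"wz":0,"hand":-1}
    - {"x":0,"y":0,"z":0,"wx":0,"wy":0,"wz":0,"hand":-1}
    - {"x":0,"y":0,"z":0,"wx":0,"wy":0,"wz":0,"hand":-1}
    - {"x":0,"y":0,"z":0,"wx":0,"wy":0,"wz":0,"hand":-1}
    - {"x":0,"y":0,"z":0,"wx":0,"wy":0,"wz":0,"hand":-1}
    - {"x":0,"y":0,"z":0,"wx":0,"wy":0,"wz":0,"hand":-1}

```text
time: 4.77
tool_pos: [0.5435, -0.2705, 0.0103]
tool_rot: [0.0, 0.017, 1.0, -0.0]
contact_force: [0.4, -0.3, 0.6]
gripper_width: 0.079
grasp_force: 62.4
```

```bash
python3 -c "
from h import *
go([.5605,.0470,.15],.096)"
```

```text
t 4.77 pos [ 0.5435 -0.2705  0.0103] tilt [ 0.0003 -0.0003] yawcur 3.107 wz -0.166 shift [-0.3156  2.0959 -0.9316] rows 8.3 F [ 0.4 -0.3  0.6] w 0.079 gf 62.4
```

Request:
send_rows:
  rows:
    - {"x":0,"y":0,"z":-0.1,"wx":0,"wy":0,"wz":0,"hand":-1}
    - {"x":0,"y":0,"z":-0.2,"wx":0,"wy":0,"wz":0,"hand":-1}
    - {"x":0,"y":0,"z":-0.2,"wx":0,"wy":0,"wz":0,"hand":-1}
    - {"x":0,"y":0,"z":-0.1,"wx":0,"wy":0,"wz":-0.083,"hand":-1}
    - {"x":0,"y":0,"z":0,"wx":0,"wy":0,"wz":-0.083,"hand":-1}
    - {"x":-0.02,"y":0.12,"z":0,"wx":0,"wy":0,"wz":0,"hand":-1}
    - {"x":-0.03,"y":0.2,"z":0,"wx":0,"wy":0,"wz":0,"hand":-1}
    - {"x":-0.03,"y":0.22,"z":0,"wx":0,"wy":0,"wz":0,"hand":-1}
    - {"x":-0.03,"y":0.22,"z":0,"wx":0,"wy":0,"wz":0,"hand":-1}
    - {"x":-0.03,"y":0.22,"z":0,"wx":0,"wy":0,"wz":0,"hand":-1}

```text
time: 5.6
tool_pos: [0.5497, -0.1206, 0.0997]
tool_rot: [-0.0, -0.048, 0.999, 0.0]
contact_force: [1.6, -0.3, -0.7]
gripper_width: 0.078
grasp_force: 62.2
```

Request:
send_rows:
  rows:
    - {"x":-0.03,"y":0.22,"z":0,"wx":0,"wy":0,"wz":0,"hand":-1}
    - {"x":-0.03,"y":0.22,"z":0,"wx":0,"wy":0,"wz":0,"hand":-1}
    - {"x":-0.03,"y":0.22,"z":0,"wx":0,"wy":0,"wz":0,"hand":-1}
    - {"x":-0.03,"y":0.22,"z":0,"wx":0,"wy":0,"wz":0,"hand":-1}
    - {"x":-0.03,"y":0.14,"z":0,"wx":0,"wy":0,"wz":0,"hand":-1}
    - {"x":-0.02,"y":0.07,"z":0,"wx":0,"wy":0,"wz":0,"hand":-1}
    - {"x":0,"y":0.02,"z":0,"wx":0,"wy":0,"wz":0,"hand":-1}
    - {"x":0,"y":0,"z":0,"wx":0,"wy":0,"wz":0,"hand":-1}
    - {"x":0,"y":0,"z":0,"wx":0,"wy":0,"wz":0,"hand":-1}
    - {"x":0,"y":0,"z":0,"wx":0,"wy":0,"wz":0,"hand":-1}

```text
time: 6.43
tool_pos: [0.5596, 0.0449, 0.0999]
tool_rot: [-0.0, -0.047, 0.999, -0.0]
contact_force: [0.8, -0.1, -0.5]
gripper_width: 0.081
grasp_force: 62.2
```

```bash
python3 - <<'E'
from h import *
go([.5605,.0470,.034],.096)
im=avg("top",3).astype(np.uint8);cv2.imwrite("pics/t3.png",im)
s=avg("scene",3).astype(np.uint8);cv2.imwrite("pics/s3.png",s)
a=cv2.resize(im[160:250,210:300],None,fx=4.4,fy=4.4,interpolation=cv2.INTER_CUBIC)
b=cv2.resize(s[150:250,220:320],(396,396),interpolation=cv2.INTER_CUBIC)
cv2.imwrite("pics/c3.png",np.hstack([a,b]))
E
```

```text
t 6.43 pos [0.5596 0.0449 0.0999] tilt [-0.0003 -0.0004] yawcur -3.047 wz -0.002 shift [-0.0075  0.0133  0.4396] rows 1.6 F [ 0.8 -0.1 -0.5] w 0.081 gf 62.2
```

View pics/c3.png

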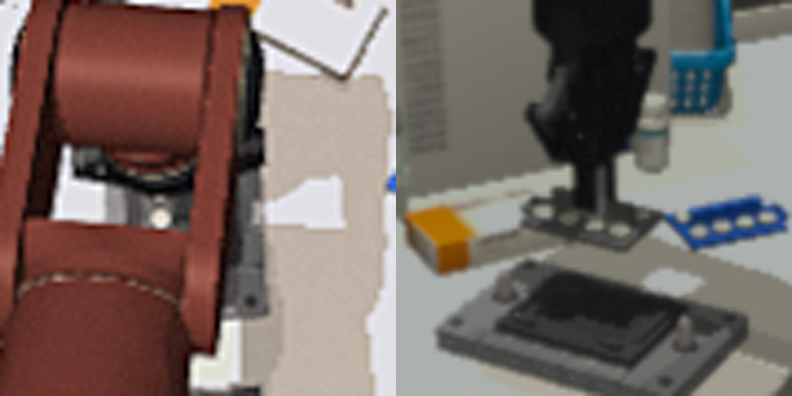

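The scene crop (right) shows the held card level, with its left blister row at crop (541,212), (570,220), (595,230), (621,236), above the jig. I'll measure the card's offset in the hand.

```bash
python3 - <<'E'
from h import *
g=cv2.imread("pics/s3.png").astype(float).mean(2)
c=[(220+(x-396)/3.96-.4,150+y/3.96-.4) for x,y in [(541,212),(570,220),(595,230),(621,236)]]
b=[blob(g,p,2,False) for p in c];print(np.round(b,1).tolist())
zt=.0999-.0103;P=plane("scene",b,zt+.0095);print(P.round(4).tolist())
M=[(.0283,.0143),(.0094,.0143),(-.0094,.0143),(-.0283,.0143)]
print("card",pose(P,M))
# expected if centred
R=lambda a:np.array([[np.cos(a),-np.sin(a)],[np.sin(a),np.cos(a)]])
X=np.array(M)@R(.096).T+[.5596,.0449];print(proj("scene",np.c_[X,[zt+.0095]*4]).round(1).tolist())
# near / initial card in scene for bias: s2 image
g=cv2.imread("pics/s2.png").astype(float).mean(2)
X=np.array(M+[(x,-y) for x,y in M])@R(-.034).T+[.5436,-.2713]
p=proj("scene",np.c_[X,[.0095]*8]);b=[blob(g,q,2,False) for q in p];print(p.round(1).tolist(),np.round(b,1).tolist());print(pose(plane("scene",b,.0095),M+[(x,-y) for x,y in M]))
# jig in top image: visible right-side screws
E
```

```text
[[256.8, 203.1], [263.3, 204.6], [269.9, 206.5], [276.3, 207.7]]
[[0.588, 0.0636, 0.0991], [0.5686, 0.0616, 0.0991], [0.548, 0.061, 0.0991], [0.5307, 0.0573, 0.0991]]
card (array([0.56024131, 0.04662784]), np.float64(0.10071392595876673), np.float64(1.4584452224967182))
[[257.7, 203.0], [263.9, 204.5], [270.2, 206.0], [276.7, 207.6]]
[[322.3, 192.2], [327.4, 193.7], [332.5, 195.2], [337.7, 196.7], [326.9, 189.2], [331.9, 190.6], [337.0, 192.1], [342.2, 193.5]] [[321.3, 192.6], [325.2, 194.0], [331.9, 195.5], [337.2, 197.1], [327.2, 184.9], [332.0, 185.4], [340.3, 188.0], [342.9, 189.0]]
(array([ 0.55132415, -0.28596879]), np.float64(0.07903268257143732), np.float64(23.124082431110693))
```

Request:
send_rows:
  rows:
    - {"x":-0.009,"y":0.008,"z":0.12,"wx":0,"wy":0,"wz":0,"hand":-1}
    - {"x":0,"y":0,"z":0.12,"wx":0,"wy":0,"wz":0,"hand":-1}
    - {"x":0,"y":0,"z":0.08,"wx":0,"wy":0,"wz":0,"hand":-1}
    - {"x":0,"y":0,"z":0.05,"wx":0,"wy":0,"wz":0,"hand":-1}
    - {"x":0,"y":0,"z":0.015,"wx":0,"wy":0,"wz":0,"hand":-1}
    - {"x":0,"y":0,"z":0,"wx":0,"wy":0,"wz":0,"hand":-1}
    - {"x":0,"y":0,"z":0,"wx":0,"wy":0,"wz":0,"hand":-1}
    - {"x":0,"y":0,"z":0,"wx":0,"wy":0,"wz":0,"hand":-1}
    - {"x":0,"y":0,"z":0,"wx":0,"wy":0,"wz":0,"hand":-1}
    - {"x":0,"y":0,"z":0,"wx":0,"wy":0,"wz":0,"hand":-1}

```text
time: 7.57
tool_pos: [0.5614, 0.0475, 0.0431]
tool_rot: [0.001, -0.048, 0.999, -0.0]
contact_force: [0.1, 0.3, 0.1]
gripper_width: 0.083
grasp_force: 62.2
```

```bash
python3 - <<'E'
from h import *
go([.5609,.0462,.035],.096)
s=avg("scene",4).astype(np.uint8);cv2.imwrite("pics/s4.png",s)
cv2.imwrite("pics/c4.png",cv2.resize(s[190:260,225:315],None,fx=8,fy=8,interpolation=cv2.INTER_CUBIC))
E
```

```text
t 7.57 pos [0.5614 0.0475 0.0431] tilt [ 0.0015 -0.0001] yawcur -3.046 wz 0.0001 shift [ 0.0042 -0.0082  0.0543] rows 0.2 F [0.1 0.3 0.1] w 0.083 gf 62.2
```

View pics/c4.png

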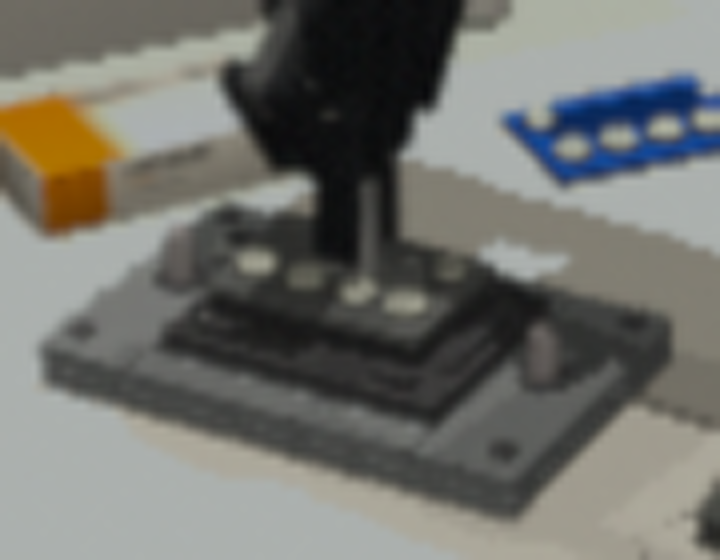

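The card is just above the compartment: blisters at crop (257,262), (305,276), (357,291), (405,301), pin tips at (542,322) and (180,228), jig screws at (505,448), (78,330), (633,320), (231,214).

```bash
python3 - <<'E'
from h import *
g=cv2.imread("pics/s4.png").astype(float).mean(2)
cr=lambda L:[(225+(x+.5)/8-.5,190+(y+.5)/8-.5) for x,y in L]
raw=cr([(505,448),(633,320),(231,214),(78,330)])
js=[blob(g,p,2) for p in raw];print(np.round(raw,1).tolist(),np.round(js,1).tolist())
M=[(-.08,.0457),(-.08,-.0457),(.08,-.0457),(.08,.0457)]
print("jig raw",pose(plane("scene",raw,.018),M),"blob",pose(plane("scene",js,.018),M))
t=plane("scene",cr([(542,322),(180,228)]),.039);print("tips",pose(t,[(-.07,0),(.07,0)]))
zt=.0431-.0103
b=[blob(g,p,2,False) for p in cr([(257,262),(305,276),(357,291),(405,301)])]
B=[(.0283,.0143),(.0094,.0143),(-.0094,.0143),(-.0283,.0143)]
print("card",pose(plane("scene",b,zt+.0095),B),pose(plane("scene",cr([(257,262),(305,276),(357,291),(405,301)]),zt+.0095),B), "corner(-40,28)",plane("scene",cr([(432,338)]),zt+.006))
a=.097;print("expected corner",np.array([.5614,.0475])+np.array([[np.cos(a),-np.sin(a)],[np.sin(a),np.cos(a)]])@[-.04,.028])
E
```

```text
[[287.7, 245.6], [303.7, 229.6], [253.4, 216.3], [234.3, 230.8]] [[287.6, 245.9], [303.3, 230.3], [254.5, 218.6], [234.9, 230.9]]
jig raw (array([0.56226172, 0.04615283]), np.float64(0.09727980447678822), np.float64(1.689147236600047)) blob (array([0.55865032, 0.04976534]), np.float64(0.09589883258135284), np.float64(7.795211470745578))
tips (array([0.56067635, 0.04852426]), np.float64(0.10420914666713169), np.float64(0.9343244765072645))
card (array([0.56143907, 0.04908909]), np.float64(0.09226520371695586), np.float64(1.5024804636084577)) (array([0.56227647, 0.04852203]), np.float64(0.09738533782704745), np.float64(1.2384397428936156)) corner(-40,28) [[0.51592481 0.0693113  0.0388    ]]
expected corner [0.51887629 0.07149446]
```

Request:
send_rows:
  rows:
    - {"x":0.002,"y":-0.007,"z":0,"wx":0,"wy":0,"wz":0,"hand":-1}
    - {"x":0,"y":0,"z":0,"wx":0,"wy":0,"wz":0,"hand":-1}
    - {"x":0,"y":0,"z":0.015,"wx":0,"wy":0,"wz":0,"hand":-1}
    - {"x":0,"y":0,"z":0.014,"wx":0,"wy":0,"wz":0,"hand":-1}
    - {"x":0,"y":0,"z":0.014,"wx":0,"wy":0,"wz":0,"hand":-1}
    - {"x":0,"y":0,"z":0.013,"wx":0,"wy":0,"wz":0,"hand":-1}
    - {"x":0,"y":0,"z":0,"wx":0,"wy":0,"wz":0,"hand":-1}
    - {"x":0,"y":0,"z":0,"wx":0,"wy":0,"wz":0,"hand":-1}
    - {"x":0,"y":0,"z":0,"wx":0,"wy":0,"wz":0,"hand":-1}
    - {"x":0,"y":0,"z":0,"wx":0,"wy":0,"wz":0,"hand":-1}

```text
time: 8.6
tool_pos: [0.5605, 0.0464, 0.034]
tool_rot: [-0.0, -0.048, 0.999, -0.0]
contact_force: [-2.4, -0.1, 2.2]
gripper_width: 0.074
grasp_force: 62.7
```

```bash
python3 -c "
from h import *
go([.5609,.0462,.0343],.096)"
```

```text
t 8.6 pos [0.5605 0.0464 0.034 ] tilt [-0.0004 -0.    ] yawcur -3.046 wz 0.0001 shift [-0.0026 -0.0018 -0.0018] rows 0.0 F [-2.4 -0.1  2.2] w 0.074 gf 62.7
```

Request:
send_rows:
  rows:
    - {"x":0,"y":0,"z":0,"wx":0,"wy":0,"wz":0,"hand":-0.2}
    - {"x":0,"y":0,"z":0,"wx":0,"wy":0,"wz":0,"hand":-0.2}
    - {"x":0,"y":0,"z":0,"wx":0,"wy":0,"wz":0,"hand":-0.2}
    - {"x":0,"y":0,"z":-0.05,"wx":0,"wy":0,"wz":0,"hand":-0.2}
    - {"x":0,"y":0,"z":-0.2,"wx":0,"wy":0,"wz":0,"hand":-0.2}
    - {"x":0,"y":0,"z":-0.2,"wx":0,"wy":0,"wz":0,"hand":0}
    - {"x":0,"y":0,"z":-0.25,"wx":0,"wy":0,"wz":0,"hand":0}
    - {"x":0,"y":0,"z":-0.1,"wx":0,"wy":0,"wz":0,"hand":0}
    - {"x":0,"y":0,"z":0,"wx":0,"wy":0,"wz":0,"hand":0}
    - {"x":0,"y":0,"z":0,"wx":0,"wy":0,"wz":0,"hand":0}

```text
time: 9.43
tool_pos: [0.5616, 0.0464, 0.1557]
tool_rot: [0.002, -0.048, 0.999, -0.0]
contact_force: [-1.0, 0.6, 0.1]
gripper_width: 0.502
grasp_force: 0.0
```

```bash
python3 - <<'E'
from h import *
go([.593,.272,.16],.0)
s=avg("scene",4).astype(np.uint8);cv2.imwrite("pics/s5.png",s)
cv2.imwrite("pics/c5.png",cv2.resize(s[190:260,225:315],None,fx=8,fy=8,interpolation=cv2.INTER_CUBIC))
E
```

```text
t 9.43 pos [0.5616 0.0464 0.1557] tilt [ 0.0034 -0.0002] yawcur -3.046 wz 0.1223 shift [-0.2096  1.5041 -0.0286] rows 5.5 F [-1.   0.6  0.1] w 0.502 gf 0.0
```

View pics/c5.png

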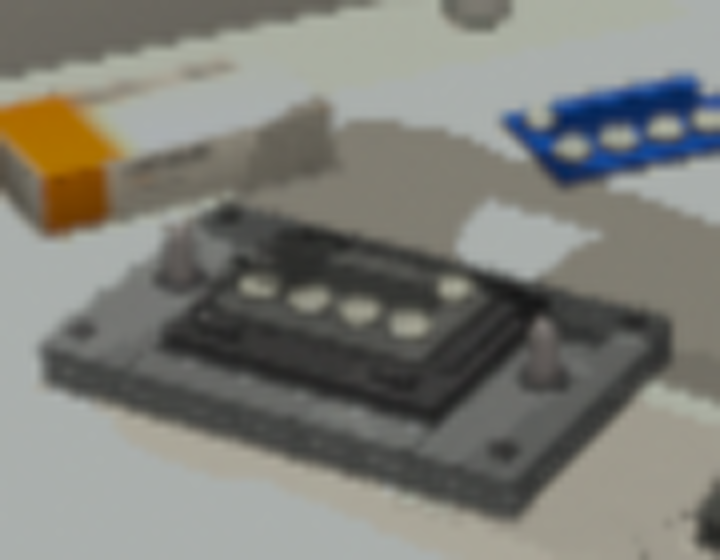

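The card lies flat inside the locators: blisters at crop (260,285) to (408,324), pins clear at (542,318) and (180,226). Now the cover.

Request:
send_rows:
  rows:
    - {"x":0,"y":0,"z":0,"wx":0,"wy":0,"wz":0.11,"hand":0}
    - {"x":-0.03,"y":0.12,"z":0,"wx":0,"wy":0,"wz":0,"hand":0}
    - {"x":-0.03,"y":0.22,"z":0,"wx":0,"wy":0,"wz":0,"hand":0}
    - {"x":-0.03,"y":0.22,"z":0,"wx":0,"wy":0,"wz":0,"hand":0}
    - {"x":-0.03,"y":0.22,"z":0,"wx":0,"wy":0,"wz":0,"hand":0}
    - {"x":-0.03,"y":0.22,"z":0,"wx":0,"wy":0,"wz":0,"hand":0}
    - {"x":-0.03,"y":0.22,"z":0.05,"wx":0,"wy":0,"wz":0,"hand":0}
    - {"x":-0.03,"y":0.2,"z":0.1,"wx":0,"wy":0,"wz":0,"hand":0}
    - {"x":0,"y":0.084,"z":0.15,"wx":0,"wy":0,"wz":0,"hand":0}
    - {"x":0,"y":0,"z":0.1,"wx":0,"wy":0,"wz":0,"hand":0}

```text
time: 10.47
tool_pos: [0.5882, 0.2747, 0.0904]
tool_rot: [-0.002, -0.007, 1.0, -0.0]
contact_force: [-0.9, -0.7, -0.4]
gripper_width: 0.502
grasp_force: 0.0
```

```bash
python3 - <<'E'
from h import *
go([.5935,.272,.026],.008)
E
```

```text
t 10.47 pos [0.5882 0.2747 0.0904] tilt [-0.0038 -0.0005] yawcur -3.129 wz 0.0064 shift [-0.0352 -0.0184  0.4293] rows 1.6 F [-0.9 -0.7 -0.4] w 0.502 gf 0.0
```

Request:
send_rows:
  rows:
    - {"x":-0.03,"y":-0.016,"z":0.1,"wx":0,"wy":0,"wz":0.006,"hand":0}
    - {"x":0,"y":0,"z":0.1,"wx":0,"wy":0,"wz":0,"hand":0}
    - {"x":0,"y":0,"z":0.08,"wx":0,"wy":0,"wz":0,"hand":0}
    - {"x":0,"y":0,"z":0.06,"wx":0,"wy":0,"wz":0,"hand":0}
    - {"x":0,"y":0,"z":0.03,"wx":0,"wy":0,"wz":0,"hand":0}
    - {"x":0,"y":0,"z":0,"wx":0,"wy":0,"wz":0,"hand":0}
    - {"x":0,"y":0,"z":0,"wx":0,"wy":0,"wz":0,"hand":0}
    - {"x":0,"y":0,"z":0,"wx":0,"wy":0,"wz":0,"hand":0}
    - {"x":0,"y":0,"z":0,"wx":0,"wy":0,"wz":0,"hand":0}
    - {"x":0,"y":0,"z":0,"wx":0,"wy":0,"wz":0,"hand":0}

```text
time: 11.3
tool_pos: [0.5951, 0.2702, 0.0395]
tool_rot: [0.001, -0.002, 1.0, 0.0]
contact_force: [0.6, -0.8, 0.1]
gripper_width: 0.498
grasp_force: 0.0
```

```bash
python3 - <<'E'
from h import *
go([.5935,.272,.026],.008)
E
```

```text
t 11.3 pos [0.5951 0.2702 0.0395] tilt [0.0017 0.0005] yawcur -3.137 wz -0.0039 shift [0.0109 0.0122 0.0902] rows 0.3 F [ 0.6 -0.8  0.1] w 0.498 gf 0.0
```

Request:
send_rows:
  rows:
    - {"x":0.008,"y":0.005,"z":0.04,"wx":0,"wy":0,"wz":0,"hand":0}
    - {"x":0,"y":0,"z":0.03,"wx":0,"wy":0,"wz":0,"hand":0}
    - {"x":0,"y":0,"z":0.015,"wx":0,"wy":0,"wz":0,"hand":0}
    - {"x":0,"y":0,"z":0,"wx":0,"wy":0,"wz":0,"hand":0}
    - {"x":0,"y":0,"z":0,"wx":0,"wy":0,"wz":0,"hand":-1}
    - {"x":0,"y":0,"z":0,"wx":0,"wy":0,"wz":0,"hand":-1}
    - {"x":0,"y":0,"z":0,"wx":0,"wy":0,"wz":0,"hand":-1}
    - {"x":0,"y":0,"z":0,"wx":0,"wy":0,"wz":0,"hand":-1}
    - {"x":0,"y":0,"z":0,"wx":0,"wy":0,"wz":0,"hand":-1}
    - {"x":0,"y":0,"z":0,"wx":0,"wy":0,"wz":0,"hand":-1}

```text
time: 12.13
tool_pos: [0.5936, 0.2708, 0.026]
tool_rot: [0.0, -0.002, 1.0, 0.0]
contact_force: [0.9, 0.8, 0.3]
gripper_width: 0.149
grasp_force: 60.1
```

```bash
python3 - <<'E'
from h import *
go([.5605,.0462,.12],.097)
E
```

```text
t 12.13 pos [0.5936 0.2708 0.026 ] tilt [0.0008 0.0004] yawcur -3.137 wz -0.1175 shift [ 0.3649 -1.4691 -0.6268] rows 5.9 F [0.9 0.8 0.3] w 0.149 gf 60.1
```

Request:
send_rows:
  rows:
    - {"x":0,"y":0,"z":-0.08,"wx":0,"wy":0,"wz":0,"hand":-1}
    - {"x":0,"y":0,"z":-0.16,"wx":0,"wy":0,"wz":0,"hand":-1}
    - {"x":0,"y":0,"z":-0.18,"wx":0,"wy":0,"wz":0,"hand":-1}
    - {"x":0,"y":0,"z":-0.16,"wx":0,"wy":0,"wz":0,"hand":-1}
    - {"x":0,"y":0,"z":-0.08,"wx":0,"wy":0,"wz":-0.0575,"hand":-1}
    - {"x":0,"y":0,"z":0,"wx":0,"wy":0,"wz":-0.06,"hand":-1}
    - {"x":0.03,"y":-0.1,"z":0,"wx":0,"wy":0,"wz":0,"hand":-1}
    - {"x":0.04,"y":-0.15,"z":0,"wx":0,"wy":0,"wz":0,"hand":-1}
    - {"x":0.05,"y":-0.2,"z":0,"wx":0,"wy":0,"wz":0,"hand":-1}
    - {"x":0.05,"y":-0.2,"z":0,"wx":0,"wy":0,"wz":0,"hand":-1}

```text
time: 12.97
tool_pos: [0.5759, 0.1697, 0.1239]
tool_rot: [-0.001, -0.049, 0.999, -0.001]
contact_force: [0.9, 0.1, -3.0]
gripper_width: 0.152
grasp_force: 59.7
```

Request:
send_rows:
  rows:
    - {"x":0.05,"y":-0.2,"z":0,"wx":0,"wy":0,"wz":0,"hand":-1}
    - {"x":0.05,"y":-0.2,"z":0,"wx":0,"wy":0,"wz":0,"hand":-1}
    - {"x":0.04,"y":-0.18,"z":0,"wx":0,"wy":0,"wz":0,"hand":-1}
    - {"x":0.03,"y":-0.13,"z":0,"wx":0,"wy":0,"wz":0,"hand":-1}
    - {"x":0.02,"y":-0.07,"z":0,"wx":0,"wy":0,"wz":0,"hand":-1}
    - {"x":0.005,"y":-0.039,"z":0,"wx":0,"wy":0,"wz":0,"hand":-1}
    - {"x":0,"y":0,"z":0.1,"wx":0,"wy":0,"wz":0,"hand":-1}
    - {"x":0,"y":0,"z":0.06,"wx":0,"wy":0,"wz":0,"hand":-1}
    - {"x":0,"y":0,"z":0,"wx":0,"wy":0,"wz":0,"hand":-1}
    - {"x":0,"y":0,"z":0,"wx":0,"wy":0,"wz":0,"hand":-1}

```text
time: 13.8
tool_pos: [0.5592, 0.0468, 0.0994]
tool_rot: [-0.001, -0.049, 0.999, 0.0]
contact_force: [-0.6, 0.1, -1.7]
gripper_width: 0.149
grasp_force: 59.7
```

Request:
send_rows:
  rows:
    - {"x":0,"y":0,"z":0,"wx":0,"wy":0,"wz":0,"hand":-1}
    - {"x":0,"y":0,"z":0,"wx":0,"wy":0,"wz":0,"hand":-1}
    - {"x":0,"y":0,"z":0,"wx":0,"wy":0,"wz":0,"hand":-1}
    - {"x":0,"y":0,"z":0,"wx":0,"wy":0,"wz":0,"hand":-1}
    - {"x":0,"y":0,"z":0,"wx":0,"wy":0,"wz":0,"hand":-1}
    - {"x":0,"y":0,"z":0,"wx":0,"wy":0,"wz":0,"hand":-1}
    - {"x":0,"y":0,"z":0,"wx":0,"wy":0,"wz":0,"hand":-1}
    - {"x":0,"y":0,"z":0,"wx":0,"wy":0,"wz":0,"hand":-1}
    - {"x":0,"y":0,"z":0,"wx":0,"wy":0,"wz":0,"hand":-1}
    - {"x":0,"y":0,"z":0,"wx":0,"wy":0,"wz":0,"hand":-1}

```text
time: 14.63
tool_pos: [0.5602, 0.0461, 0.1006]
tool_rot: [-0.0, -0.049, 0.999, 0.0]
contact_force: [0.1, 0.4, -2.8]
gripper_width: 0.152
grasp_force: 59.7
```

```bash
python3 - <<'E'
from h import *
go([.5605,.0462,.066],.097)
s=avg("scene",4).astype(np.uint8);cv2.imwrite("pics/s6.png",s)
cv2.imwrite("pics/c6.png",cv2.resize(s[170:265,205:325],None,fx=6.3,fy=6.3,interpolation=cv2.INTER_CUBIC))
E
```

```text
t 14.63 pos [0.5602 0.0461 0.1006] tilt [-0.  0.] yawcur -3.044 wz 0.0002 shift [-0.0024  0.0007  0.2309] rows 0.8 F [ 0.1  0.4 -2.8] w 0.152 gf 59.7
```

View pics/c6.png

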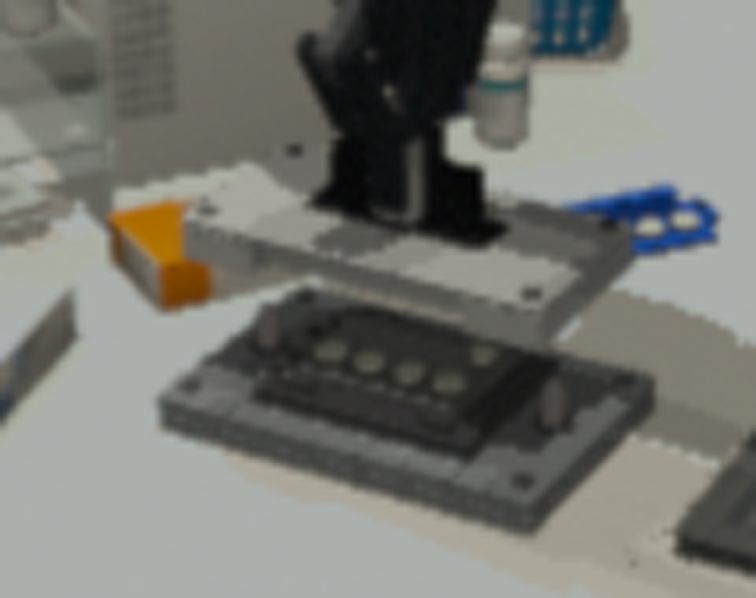

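The cover is held level over the jig. Cover screws are at crop (206,208), (533,292), (613,225), (294,150), jig screws at (190,385), (524,481), (625,380), (305,297), and pin tips at (266,322), (554,380). Next is the relative offset.

```bash
cat >>h.py <<'E'
def dark(g,uv,r=2):
    """sub-pixel darkest spot near uv (after light blur), parabola fit"""
    b=cv2.GaussianBlur(g,(0,0),.8);u,v=int(round(uv[0])),int(round(uv[1]))
    w=b[v-r:v+r+1,u-r:u+r+1];j,i=np.unravel_index(w.argmin(),w.shape);u+=i-r;v+=j-r
    p=lambda a,m,c:0.5*(a-c)/(a-2*m+c)
    return u+p(b[v,u-1],b[v,u],b[v,u+1]),v+p(b[v-1,u],b[v,u],b[v+1,u])
E
python3 - <<'E'
from h import *
im=cv2.imread("pics/s6.png").astype(float);g=im.mean(2)
cr=lambda L:[(205+(x+.5)/6.3-.5,170+(y+.5)/6.3-.5) for x,y in L]
C=cr([(206,208),(533,292),(613,225),(294,150)]);J=cr([(190,385),(524,481),(625,380),(305,297)])
S=[(1,1),(-1,1),(-1,-1),(1,-1)]
for nm,L,z,hx,hy in(("cover",C,.0946,.076,.035),("jig",J,.018,.08,.0457)):
    M=np.array(S)*[hx,hy]
    D=[dark(g,p,1) for p in L];print(np.round(L,1).tolist(),np.round(D,1).tolist())
    for q in(L,D):
        P=plane("scene",q,z);print(nm,P[:,:2].round(4).tolist(),*[np.round(v,4) for v in pose(P,M)])
print("tips",pose(plane("scene",cr([(554,380),(266,322)]),.039),[(-.07,0),(.07,0)]))
# jig screws by dark() in the top and s5/s2 frames
R=lambda a:np.array([[np.cos(a),-np.sin(a)],[np.sin(a),np.cos(a)]])
M=np.array(S)*[.08,.0457];X=M@R(.097).T+[.561,.0468]
for n,f in(("top","avg"),("scene","s2"),("scene","s5")):
    h=cv2.imread(f"pics/{f}.png").astype(float).mean(2);D=[dark(h,p,2) for p in proj(n,np.c_[X,[.018]*4])]
    P=plane(n,D,.018);print(f,P[:,:2].round(4).tolist(),*[np.round(v,4) for v in pose(P,M)])
E
```

```text
[[237.3, 202.6], [289.2, 215.9], [301.9, 205.3], [251.2, 193.4]] [[237.2, 202.9], [289.1, 216.3], [301.2, 204.9], [251.3, 193.2]]
cover [[0.638, 0.0827], [0.4834, 0.0693], [0.4883, 0.002], [0.6423, 0.0171]] [0.563  0.0428] 0.0884 2.5117
cover [[0.6369, 0.0844], [0.4825, 0.071], [0.4909, 0.001], [0.6428, 0.0163]] [0.5633 0.0432] 0.0952 1.7631
[[234.7, 230.7], [287.8, 245.9], [303.8, 229.9], [253.0, 216.7]] [[235.0, 230.8], [287.7, 245.9], [303.2, 230.3], [253.1, 218.2]]
jig [[0.6375, 0.1], [0.4769, 0.0854], [0.4861, -0.0062], [0.6453, 0.0097]] [0.5614 0.0472] 0.0946 0.7285
jig [[0.6365, 0.1003], [0.4771, 0.0855], [0.4864, -0.0037], [0.6397, 0.0163]] [0.5599 0.0496] 0.1016 4.4237
tips (array([0.55600119, 0.05463814]), np.float64(0.20160590584026014), np.float64(3.893637566687702))
avg [[0.6349, 0.1003], [0.4755, 0.0854], [0.4845, -0.0063], [0.6435, 0.0092]] [0.5596 0.0472] 0.0953 0.3662
s2 [[0.6361, 0.101], [0.477, 0.0858], [0.4857, -0.0048], [0.6447, 0.0096]] [0.5609 0.0479] 0.0932 0.2646
s5 [[0.6361, 0.101], [0.4769, 0.0857], [0.486, -0.0065], [0.6438, 0.0102]] [0.5607 0.0476] 0.0982 1.0131
```

Position errors from the pictures are about 2 mm. The pin taper captures about 4.5 mm, so I'll descend in small steps and watch the force.

Request:
send_rows:
  rows:
    - {"x":-0.002,"y":0.002,"z":0.07,"wx":0,"wy":0,"wz":0,"hand":-1}
    - {"x":0,"y":0,"z":0.08,"wx":0,"wy":0,"wz":0,"hand":-1}
    - {"x":0,"y":0,"z":0.05,"wx":0,"wy":0,"wz":0,"hand":-1}
    - {"x":0,"y":0,"z":0.02,"wx":0,"wy":0,"wz":0,"hand":-1}
    - {"x":0,"y":0,"z":0,"wx":0,"wy":0,"wz":0,"hand":-1}
    - {"x":0,"y":0,"z":0,"wx":0,"wy":0,"wz":0,"hand":-1}
    - {"x":0,"y":0,"z":0,"wx":0,"wy":0,"wz":0,"hand":-1}
    - {"x":0,"y":0,"z":0,"wx":0,"wy":0,"wz":0,"hand":-1}
    - {"x":0,"y":0,"z":0,"wx":0,"wy":0,"wz":0,"hand":-1}
    - {"x":0,"y":0,"z":0,"wx":0,"wy":0,"wz":0,"hand":-1}

```text
time: 15.67
tool_pos: [0.5608, 0.0464, 0.0682]
tool_rot: [0.0, -0.049, 0.999, -0.0]
contact_force: [-0.6, -0.3, -2.2]
gripper_width: 0.152
grasp_force: 59.7
```

Request:
send_rows:
  rows:
    - {"x":0,"y":0,"z":0.008,"wx":0,"wy":0,"wz":0,"hand":-1}
    - {"x":0,"y":0,"z":0.008,"wx":0,"wy":0,"wz":0,"hand":-1}
    - {"x":0,"y":0,"z":0.008,"wx":0,"wy":0,"wz":0,"hand":-1}
    - {"x":0,"y":0,"z":0.008,"wx":0,"wy":0,"wz":0,"hand":-1}
    - {"x":0,"y":0,"z":0,"wx":0,"wy":0,"wz":0,"hand":-1}
    - {"x":0,"y":0,"z":0,"wx":0,"wy":0,"wz":0,"hand":-1}
    - {"x":0,"y":0,"z":0,"wx":0,"wy":0,"wz":0,"hand":-1}
    - {"x":0,"y":0,"z":0,"wx":0,"wy":0,"wz":0,"hand":-1}
    - {"x":0,"y":0,"z":0,"wx":0,"wy":0,"wz":0,"hand":-1}
    - {"x":0,"y":0,"z":0,"wx":0,"wy":0,"wz":0,"hand":-1}

```text
time: 16.5
tool_pos: [0.5605, 0.0464, 0.0629]
tool_rot: [0.0, -0.049, 0.999, -0.0]
contact_force: [0.6, 0.7, -3.1]
gripper_width: 0.151
grasp_force: 59.7
```

```bash
python3 -c "
from h import *
go([.5605,.0462,.056],.096);print(tool()[0]['ft_torque'])"
```

```text
t 16.5 pos [0.5605 0.0464 0.0629] tilt [ 0.0001 -0.    ] yawcur -3.044 wz 0.0015 shift [ 0.0002 -0.0015  0.0463] rows 0.2 F [ 0.6  0.7 -3.1] w 0.151 gf 59.7
[ 0.00600861 -0.00261834 -0.05425312]
```

Request:
send_rows:
  rows:
    - {"x":0,"y":0,"z":0.007,"wx":0,"wy":0,"wz":0,"hand":-1}
    - {"x":0,"y":0,"z":0.007,"wx":0,"wy":0,"wz":0,"hand":-1}
    - {"x":0,"y":0,"z":0.007,"wx":0,"wy":0,"wz":0,"hand":-1}
    - {"x":0,"y":0,"z":0.007,"wx":0,"wy":0,"wz":0,"hand":-1}
    - {"x":0,"y":0,"z":0,"wx":0,"wy":0,"wz":0,"hand":-1}
    - {"x":0,"y":0,"z":0,"wx":0,"wy":0,"wz":0,"hand":-1}
    - {"x":0,"y":0,"z":0,"wx":0,"wy":0,"wz":0,"hand":-1}
    - {"x":0,"y":0,"z":0,"wx":0,"wy":0,"wz":0,"hand":-1}
    - {"x":0,"y":0,"z":0,"wx":0,"wy":0,"wz":0,"hand":-1}
    - {"x":0,"y":0,"z":0,"wx":0,"wy":0,"wz":0,"hand":-1}

```text
time: 17.33
tool_pos: [0.5602, 0.0466, 0.0584]
tool_rot: [-0.0, -0.049, 0.999, 0.0]
contact_force: [-0.4, 2.4, -2.7]
gripper_width: 0.154
grasp_force: 59.6
```

```bash
python3 -c "
from h import *
go([.5605,.0462,.056],.096);print(tool()[0]['ft_torque'])"
```

```text
t 17.33 pos [0.5602 0.0466 0.0584] tilt [-0.0004  0.0004] yawcur -3.044 wz 0.0014 shift [-0.0016 -0.003   0.0162] rows 0.1 F [-0.4  2.4 -2.7] w 0.154 gf 59.6
[ 0.48741298 -0.00163391 -0.06597944]
```

Request:
send_rows:
  rows:
    - {"x":0,"y":0.006,"z":0,"wx":0,"wy":0,"wz":0,"hand":-1}
    - {"x":0,"y":0,"z":0.006,"wx":0,"wy":0,"wz":0,"hand":-1}
    - {"x":0,"y":0,"z":0.006,"wx":0,"wy":0,"wz":0,"hand":-1}
    - {"x":0,"y":0,"z":0.005,"wx":0,"wy":0,"wz":0,"hand":-1}
    - {"x":0,"y":0,"z":0,"wx":0,"wy":0,"wz":0,"hand":-1}
    - {"x":0,"y":0,"z":0,"wx":0,"wy":0,"wz":0,"hand":-1}
    - {"x":0,"y":0,"z":0,"wx":0,"wy":0,"wz":0,"hand":-1}
    - {"x":0,"y":0,"z":0,"wx":0,"wy":0,"wz":0,"hand":-1}
    - {"x":0,"y":0,"z":0,"wx":0,"wy":0,"wz":0,"hand":-1}
    - {"x":0,"y":0,"z":0,"wx":0,"wy":0,"wz":0,"hand":-1}

```text
time: 18.17
tool_pos: [0.5604, 0.0473, 0.0562]
tool_rot: [0.0, -0.049, 0.999, -0.0]
contact_force: [0.8, -0.1, -1.3]
gripper_width: 0.15
grasp_force: 59.7
```

```bash
python3 -c "
from h import *
go([.5605,.0462,.051],.096);print(tool()[0]['ft_torque'])"
```

```text
t 18.17 pos [0.5604 0.0473 0.0562] tilt [ 0.0002 -0.0001] yawcur -3.044 wz 0.0015 shift [ 0.0002 -0.0071  0.0344] rows 0.1 F [ 0.8 -0.1 -1.3] w 0.15 gf 59.7
[ 0.00337076 -0.00311106 -0.05759084]
```

Side load is gone and the cover is on the card. Now pressing.

Request:
send_rows:
  rows:
    - {"x":0,"y":0,"z":0.006,"wx":0,"wy":0,"wz":0,"hand":-1}
    - {"x":0,"y":0,"z":0.006,"wx":0,"wy":0,"wz":0,"hand":-1}
    - {"x":0,"y":0,"z":0.006,"wx":0,"wy":0,"wz":0,"hand":-1}
    - {"x":0,"y":0,"z":0.006,"wx":0,"wy":0,"wz":0,"hand":-1}
    - {"x":0,"y":0,"z":0.006,"wx":0,"wy":0,"wz":0,"hand":-1}
    - {"x":0,"y":0,"z":0.006,"wx":0,"wy":0,"wz":0,"hand":-1}
    - {"x":0,"y":0,"z":0,"wx":0,"wy":0,"wz":0,"hand":-1}
    - {"x":0,"y":0,"z":0,"wx":0,"wy":0,"wz":0,"hand":-1}
    - {"x":0,"y":0,"z":0,"wx":0,"wy":0,"wz":0,"hand":-1}
    - {"x":0,"y":0,"z":0,"wx":0,"wy":0,"wz":0,"hand":-1}

```text
time: 19.0
tool_pos: [0.5607, 0.0474, 0.0519]
tool_rot: [0.0, -0.049, 0.999, -0.0]
contact_force: [-3.3, 0.6, 6.2]
gripper_width: 0.149
grasp_force: 61.0
```

```bash
python3 -c "
from h import *
go([.5605,.0472,.051],.096);print(tool()[0]['ft_torque'])"
```

```text
t 19.0 pos [0.5607 0.0474 0.0519] tilt [ 0.0004 -0.0001] yawcur -3.044 wz 0.0017 shift [ 0.0016 -0.0009  0.0058] rows 0.0 F [-3.3  0.6  6.2] w 0.149 gf 61.0
[-0.0491226   0.76869031  0.00679054]
```

Request:
send_rows:
  rows:
    - {"x":0,"y":0,"z":0.006,"wx":0,"wy":0,"wz":0,"hand":-1}
    - {"x":0,"y":0,"z":0.006,"wx":0,"wy":0,"wz":0,"hand":-1}
    - {"x":0,"y":0,"z":0.006,"wx":0,"wy":0,"wz":0,"hand":-1}
    - {"x":0,"y":0,"z":0.006,"wx":0,"wy":0,"wz":0,"hand":-1}
    - {"x":0,"y":0,"z":0,"wx":0,"wy":0,"wz":0,"hand":-1}
    - {"x":0,"y":0,"z":0,"wx":0,"wy":0,"wz":0,"hand":-1}
    - {"x":0,"y":0,"z":0,"wx":0,"wy":0,"wz":0,"hand":-1}
    - {"x":0,"y":0,"z":0,"wx":0,"wy":0,"wz":0,"hand":-1}
    - {"x":0,"y":0,"z":0,"wx":0,"wy":0,"wz":0,"hand":-1}
    - {"x":0,"y":0,"z":0,"wx":0,"wy":0,"wz":0,"hand":-1}

```text
time: 19.83
tool_pos: [0.5608, 0.0473, 0.0503]
tool_rot: [-0.0, -0.049, 0.999, -0.0]
contact_force: [-9.2, 1.3, 18.1]
gripper_width: 0.15
grasp_force: 62.7
```

```bash
python3 -c "
from h import *
go([.5605,.0472,.051],.096);print(tool()[0]['ft_torque'])"
```

```text
t 19.83 pos [0.5608 0.0473 0.0503] tilt [-0.0005 -0.0002] yawcur -3.044 wz 0.0019 shift [ 0.0023 -0.0007 -0.005 ] rows 0.0 F [-9.2  1.3 18.1] w 0.15 gf 62.7
[-0.02085165  1.75503678 -0.03006003]
```

Request:
send_rows:
  rows:
    - {"x":0.003,"y":0,"z":0,"wx":0,"wy":0,"wz":0,"hand":-1}
    - {"x":0.003,"y":0,"z":0.004,"wx":0,"wy":0,"wz":0,"hand":-1}
    - {"x":0.002,"y":0,"z":0.004,"wx":0,"wy":0,"wz":0,"hand":-1}
    - {"x":0,"y":0,"z":0,"wx":0,"wy":0,"wz":0,"hand":-1}
    - {"x":0,"y":0,"z":0,"wx":0,"wy":0,"wz":0,"hand":-1}
    - {"x":0,"y":0,"z":0,"wx":0,"wy":0,"wz":0,"hand":-1}
    - {"x":0,"y":0,"z":0,"wx":0,"wy":0,"wz":0,"hand":-1}
    - {"x":0,"y":0,"z":0,"wx":0,"wy":0,"wz":0,"hand":-1}
    - {"x":0,"y":0,"z":0,"wx":0,"wy":0,"wz":0,"hand":-1}
    - {"x":0,"y":0,"z":0,"wx":0,"wy":0,"wz":0,"hand":-1}

```text
time: 20.67
tool_pos: [0.5608, 0.0474, 0.0502]
tool_rot: [0.001, -0.049, 0.999, -0.0]
contact_force: [-8.5, 1.5, 21.0]
gripper_width: 0.149
grasp_force: 63.1
```

```bash
python3 -c "
from h import *
go([.5605,.0472,.051],.096);print(tool()[0]['ft_torque'])"
```

```text
t 20.67 pos [0.5608 0.0474 0.0502] tilt [0.0021 0.    ] yawcur -3.044 wz 0.0019 shift [ 0.0023 -0.0008 -0.0051] rows 0.0 F [-8.5  1.5 21. ] w 0.149 gf 63.1
[ 0.05004716  1.7554277  -0.03178295]
```

```bash
python3 -c "
from plant import job_done
print(job_done())"
```

```text
the job is handed in; nothing more can be done
None
```

The card is in the tray and the cover is over both pins, pressed down to its stop with about 21 N and still gripped. I handed the job in at about 21 s; the hand-in gave no verdict, so the result isn't confirmed.

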